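# Pack the dart case

## Robot

A 6-joint arm with a two-finger parallel gripper is mounted at the origin on the work surface. World frame = base frame: x ahead of the robot, y to its left, z up, the work surface at z = 0. Lengths are in m, angles in rad, forces in N, time in s.
With the tool pointing down it reaches from about 0.325 to 0.9 m from the base axis. Payload 3.5 kg.
Tool frame: the origin (TCP) lies on the front face of the gripper's body, between the roots of the fingers; the fingertips stand 73 mm ahead of it and the grasp point (between the pads) lies 54 mm ahead of it; z points along the fingers, y is the line along which they close (so a half turn about z gives the same grasp; the last joint's range is limited). The gripper opens to 85 mm and grips with 20 to 120 N. Pads are 22 mm wide; open, the fingers measure 114 mm over their backs; the gripper's body (76 mm by 85 mm) begins 54 mm behind the grasp point. The pads swing forward as they close: fully open they stand 13 mm farther back than shut.
Start: joints at [1.051, 0.276, -0.026, 1.268, 0, 1.467], TCP at [0.253, 0.571, 0.304] pointing down, gripper open.
Joint ranges: [-3.12, 3.12], [-0.85, 1.88], [-1.08, 1.24], [-1.95, 2.15], [-1.57, 1.53], [-3.14, 3.14]. Speed limits (rad/s): [2.57, 2.57, 3.14, 3.14, 3.14, 3.14].

## Interface

Orientations are given as a unit quaternion [w, x, y, z].
In Python, from workcell import read_state, get_image, calibration, finish_job gives the robot as it stands.
- The arm moves only by the tool jog_arm, called after "Request:" as name(argument=value, ...) on one line, values as JSON. Schema: {"type":"object","properties":{"segments":{"type":"array","items":{"type":"number"},"minItems":6,"maxItems":48},"aperture":{"type":"number"},"squeeze":{"type":"number"},"only":{"type":"string"},"quiet":{"type":"boolean"},"lines":{"type":"string"}},"required":["segments"],"additionalProperties":false}. segments is one flat list of numbers that holds 1 to 8 rows one after another, with no inner brackets; each row has 6 numbers: dx, dy, dz in parts of the range, where 1.0 means 0.8 m, then a rotation vector rx, ry, rz in fractions of the full range, 1 being 2 pi rad; each row is the pose to reach, as a shift and turn from the pose commanded when the call began, along the tool's axes at that moment; what a row does not reach only later rows make up. A row lasts 1/8 s, in which the tool goes at most 0.0625 m and 0.188 rad, less where a joint would pass 70% of its speed; a pose out of reach is approached as far as the arm can. aperture is the opening from 0.0 (shut) to 1.0 (fully open), set as the call begins (left out keeps the last). The fingers move at their own pace and stop on an object; squeeze is the grip in N (left out, the last holds). Time passes only in rows, so rows that do not move let the fingers close. The tool returns the time, the measured TCP pose, the force, the opening and the grip force at its end. only (a regular expression) keeps the lines of the reply that match it, lines (a string "A,B") keeps lines A to B, and quiet returns only ok. Input that does not fit is refused with a message, and nothing moves.
- read_state(): the state, without advancing time (a new reading comes with each control period).
- get_image(name): name is "scene" or "top" or "wrist"; returns the picture (400x640x3 uint8, red, green, blue); there is no depth.
- calibration(name): a dict with "mtx" (3x3 intrinsics, pixels), "k1" (the pictures are not rectified: a ray, as slopes to the right and down, at radius r is drawn at 1 + k1 r^2 times it, then the intrinsics apply), "origin" and "attitude" of the camera in the world; the wrist camera has in their place "hand_eye" (4x4, takes a point from camera to tool coordinates, whose origin is the TCP and whose axes are the flange's). Camera axes: x right, y up, looking along -z (the intrinsics and any distortion apply to the point x, -y, -z); pixel columns grow to the right and rows downward; lengths in m; the calibration is good to about 2 mm. A picture is of the moment at which its call begins: read the wrist's pose just before it. calibration takes no time and is no camera call.
- finish_job(): hands the job in; it is judged then, once.
The state is a dict: "time_s": time; "qpos": joint angles; "joint_vel": joint speeds; "joint_efforts": joint torques, N m; "tcp_pos": TCP position; "tcp_rot": TCP orientation; "force": force on the tool from outside, world axes, zero at the start; "moment": the same for the moment, N m; "width": opening from 0.0 (shut) to 1.0 (fully open); "grasp_force": force on a finger pad.
Only numpy, scipy, OpenCV 4.12 (cv2) and the standard library are available. Lean on these libraries where they do the work, as an engineer would, in place of code of your own. Each camera call takes 0.05 s, during which the arm holds its last target. There are 200 camera calls.

## Task

Pack up the darts: lay the two short copper-barrelled darts in the open black case, one in each of its two long lanes, and stand the squat round sharpening stone in the case's small well at the end, laying them down rather than dropping them. Then put the black lid on so that it sits fully down all round. Leave the long dart, the tall thin stone, the chalk, the bowl and the jug where they are.

Things in the scene. Friction and masses are not known exactly. Their poses are not given: they have to be found in the camera images.
- case: Open black grey-lined case, fixed, 211 (x) by 126 (y) by 33 mm high; walls and floor 3 mm. Origin: centre of underside, z up. Well: inside 56 (x) by 120 mm, centre x = -74.5, y = 0. Rest: two open lanes along x, inside 146 by 60 mm each, centres x = 29.5, y = 30 and -30, parted only by 18 mm long tabs at their ends. Tabs and cross wall are 21 mm high. Room under the lid: 24 mm.
- lid: Loose black lid, 120 to 195 g, right way up: plate 219 (x) by 134 (y) by 4 mm over inward-sloping guide ribs 6 mm deep. Origin: centre, at the foot of the ribs (plate top z = 10 mm). Grey bar handle, centred, 70 mm along x, 12 mm wide in y, z = 10 to 36 mm. Fits the case either way round, x along the case's x, with 4 mm play; seated, its origin is 27 mm above the case's.
- dart_a: Short dart, 122 mm, 26 g: steel point, copper barrel 46 mm long and 10 mm across, thin stem, cross of white fins 34 mm long, 24 mm across. Origin: on its axis at mid length, 7 mm above what it lies on; x (level) towards the point, z up. Barrel from x = -13 to 33 mm, its middle (about the centre of mass) at x = 10, axis there 6.5 mm up. Lies on barrel nose and two fins, 21 mm high in all.
- dart_b: The other short dart, just like dart_a: 122 mm long, barrel 10 mm across with its middle at x = +10 mm, origin on its axis at mid length, x towards the point, axis 7 mm above what it lies on.
- stone: Squat round grey sharpening stone, 36 mm across, 20 mm high, 40 to 65 g, standing on its flat end. Origin: centre of its underside, z up.
- tall_stone: Tall thin grey sharpening stone, 26 mm across, 48 mm high, too tall for the case; stays where it is. Origin: centre of its underside.
- long_dart: Long dart, 165 mm, with the same copper barrel (10 mm across, 60 mm long), too long for the case; stays where it is at the back. Origin: on its axis at mid length, x towards the point.
- chalk: Loose square stick of white chalk, 45 (x) by 12 by 12 mm; stays where it is. Origin: centre of its underside.
- bowl: White ceramic bowl, 96 mm across, 40 mm high, at the back; stays. Origin: centre of its underside.
- jug: Small pewter jug, 66 mm across plus a handle towards its +y, 85 mm high, at the back; stays. Origin: centre of its underside.
Mind the look-alikes: they are no part of the job. What is shaped like the dart_a but blue or purple is not meant. What is shaped like the dart_b but purple is not meant.

How it is judged:
By the outcome, as a careful person would: the job done as asked, in the order asked, and still so for the second after the job is handed in, with the robot touching nothing.
It also fails if it takes over 102 s, if anything falls off the work surface, if the arm or the gripper's body presses on something with over 40 N, if the wrist force passes 120 N, or if a joint passes its speed limit or range.

## Working session

There is one attempt and no reset: what is moved stays moved. The work goes in short steps, Python scripts to look and compute and a tool call to move; the robot and the scene stay as the last step left them, time stands still between calls to the robot, and variables do not carry over. Pictures are saved under pics/ and viewed, at most 14 in all, crops included, and the job is handed in when it is done.

```bash
ls; mkdir -p pics; python3 - <<'E'
from workcell import *
import cv2
for n in ("top","scene"):
    im=get_image(n); cv2.imwrite(f"pics/{n}0.png",im[:,:,::-1]); c=calibration(n); print(n,c)
print(calibration("wrist")); print(read_state())
E
```

```text
pics
top {'mtx': array([[486.97283013,   0.        , 324.27495556],
       [  0.        , 486.97283013, 195.89777073],
       [  0.        ,   0.        ,   1.        ]]), 'k1': -0.07365532196060975, 'origin': array([ 0.42970841, -0.00561173,  1.07560335]), 'attitude': array([-0.69787437, -0.02077321,  0.02746619,  0.71539181])}
scene {'mtx': array([[396.38595178,   0.        , 318.9394251 ],
       [  0.        , 396.38595178, 192.28975703],
       [  0.        ,   0.        ,   1.        ]]), 'k1': -0.0036871986734944907, 'origin': array([ 0.95517836, -0.25169909,  0.69415412]), 'attitude': array([0.81230793, 0.28271885, 0.16232711, 0.48360706])}
{'mtx': array([[296.36859105,   0.        , 319.09065938],
       [  0.        , 296.36859105, 196.19814298],
       [  0.        ,   0.        ,   1.        ]]), 'k1': 0.01849146262394429, 'hand_eye': array([[ 8.93878949e-04,  9.60683314e-01,  2.77645044e-01,
         7.05734987e-02],
       [ 9.99999497e-01, -7.32696794e-04, -6.84287078e-04,
        -6.31335460e-05],
       [-4.53953544e-04,  2.77645516e-01, -9.60683486e-01,
        -7.12422275e-02],
       [ 0.00000000e+00,  0.00000000e+00,  0.00000000e+00,
         1.00000000e+00]])}
{'time_s': 0.1, 'qpos': array([ 1.05061729e+00,  2.77081904e-01, -2.77636635e-02,  1.26801862e+00,
       -7.33065745e-06,  1.46740503e+00]), 'joint_vel': array([-0.0018803 , -0.00211978,  0.00398286, -0.00055323,  0.00013164,
        0.00180159]), 'joint_efforts': array([-4.60836818e-04, -4.46706891e+01,  2.96128321e+01,  8.47947376e-03,
       -1.51780291e-04, -1.49108214e-06]), 'tcp_pos': array([0.25273488, 0.5709936 , 0.30284649]), 'tcp_rot': array([-3.13678338e-04,  2.06888671e-01,  9.78363945e-01, -9.85207302e-04]), 'force': array([-0.3714013 ,  0.12146211, -0.23502868]), 'moment': array([ 0.00352811, -0.04484835,  0.04163919]), 'grasp_force': 0.0, 'width': 1.0005654327635156}
```

View pics/top0.png

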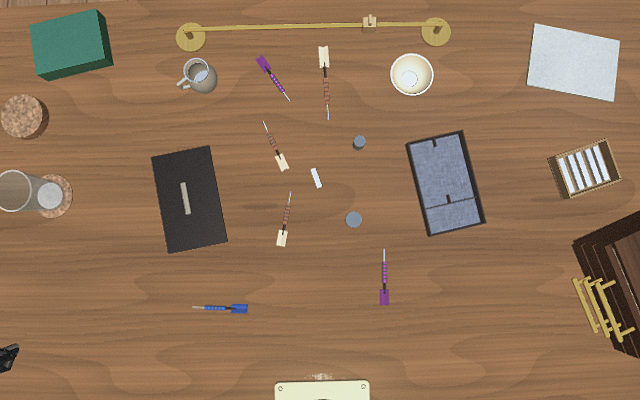

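View pics/scene0.png

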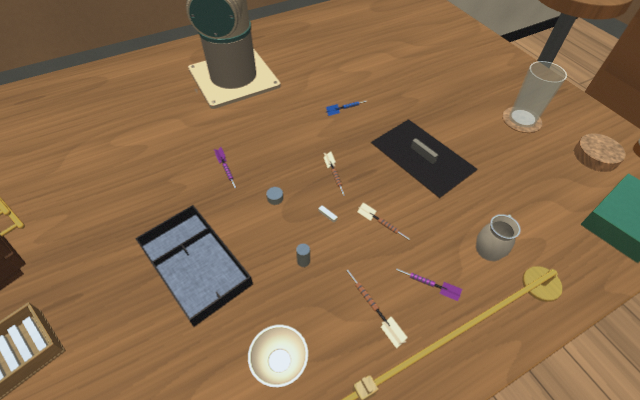

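The top view shows the case at (445,183), the lid at (190,198) and its handle at (185,198). The copper darts are at (276,147), pointing up-left, and (285,220), pointing up. The squat stone is at (354,219), the tall stone at (360,142), the chalk at (316,178) and the long dart at (325,80). In the scene view the same short darts sit at (385,222) and (334,173).

```bash
cat > h.py <<'E'
import numpy as np, cv2
from scipy.spatial.transform import Rotation as R
from workcell import *
def rot(q): return R.from_quat([q[1],q[2],q[3],q[0]])
def cam(n,s=None):
    c=calibration(n)
    if n!="wrist": return c, np.array(c["origin"]), rot(c["attitude"]).as_matrix()
    T=rot(s["tcp_rot"]).as_matrix(); H=c["hand_eye"]
    return c, T@H[:3,3]+s["tcp_pos"], T@H[:3,:3]
def ray(n,uv,s=None):
    c,o,A=cam(n,s); p=cv2.undistortPoints(np.float64(uv).reshape(-1,1,2),c["mtx"],np.array([c["k1"],0,0,0.]))[:,0]
    return o,(A@np.c_[p[:,0],-p[:,1],-np.ones(len(p))].T).T
def toplane(n,uv,z,s=None):
    o,d=ray(n,uv,s); return o+d*((z-o[2])/d[:,2])[:,None]
def proj(n,P,s=None):
    c,o,A=cam(n,s); q=(np.float64(P).reshape(-1,3)-o)@A; q=q*[1,-1,-1]
    return cv2.projectPoints(q,np.zeros(3),np.zeros(3),c["mtx"],np.array([c["k1"],0,0,0.]))[0][:,0]
def shot(n,f=None):
    s=read_state(); im=get_image(n)
    if f: cv2.imwrite("pics/"+f,im[:,:,::-1])
    return s,im
def blobs(m,amin=15):
    k,l,st,ce=cv2.connectedComponentsWithStats(m.astype(np.uint8),connectivity=8)
    return [(st[i],ce[i],np.argwhere(l==i)[:,::-1].astype(float)) for i in range(1,k) if st[i][4]>=amin]
def go(P,yaw_world=None):
    """shift in tool axes from the present TCP to P, and turn about tool z so tool y lies along yaw_world"""
    s=read_state(); T=rot(s["tcp_rot"]).as_matrix(); d=T.T@(np.array(P)-s["tcp_pos"])
    out=[np.round(d,4)]
    if yaw_world is not None:
        y=T.T@np.array([np.cos(yaw_world),np.sin(yaw_world),0]); a=np.arctan2(-y[0],y[1]); a=(a+np.pi/2)%np.pi-np.pi/2
        out.append(round(a,3))
    tilt=np.cross(T[:,2],[0,0,-1]); out.append(np.round(T.T@tilt,3)); print("tool shift, turn z, tilt fix:",*out,"q6",round(s["qpos"][5],3))
E
python3 - <<'E'
from h import *
im=cv2.imread("pics/top0.png"); hsv=cv2.cvtColor(im,cv2.COLOR_BGR2HSV); H,S,V=[hsv[...,i].astype(int) for i in range(3)]
print("px", [tuple(im[r,c]) for r,c in ((208,287),(135,271),(200,289),(219,354),(240,282),(190,300))])
def box(m,x0,x1,y0,y1):
    z=np.zeros_like(m); z[y0:y1,x0:x1]=m[y0:y1,x0:x1]; return z
white=(V>170)&(S<90)
for nm,b in (("dartA",(255,300,115,178)),("dartB",(268,302,185,252))):
    for st,ce,p in blobs(box(white,*b)): print(nm,"fins",ce,st[4],toplane("top",[ce],.008)[0])
grey=(S<70)&(V>70)&(V<180)
for nm,b in (("stone",(338,372,203,236)),("tall",(345,375,128,156))):
    for st,ce,p in blobs(box(grey,*b)): print(nm,ce,st[2:],toplane("top",[ce],.02)[0])
dark=(V<75)
for nm,b,z in (("lid",(140,240,135,262),.010),("case",(395,500,120,245),.033)):
    p=np.concatenate([q for st,ce,q in blobs(box(dark,*b),40)]); r=cv2.minAreaRect(p.astype(np.float32)); w=toplane("top",cv2.boxPoints(r),z)
    print(nm,r,"\n",w.round(4),w.mean(0).round(4),[round(float(np.linalg.norm(w[i]-w[i-1])),4) for i in range(4)])
c=[cv2.resize(im[115:255,a:a+110],None,fx=4,fy=4,interpolation=cv2.INTER_CUBIC) for a in (245,)]
cv2.imwrite("pics/crop1.png",np.hstack(c+[cv2.resize(im[115:255,400:490],None,fx=4,fy=4,interpolation=cv2.INTER_CUBIC)]))
E
```

```text
px [(np.uint8(94), np.uint8(118), np.uint8(179)), (np.uint8(82), np.uint8(113), np.uint8(163)), (np.uint8(229), np.uint8(202), np.uint8(187)), (np.uint8(155), np.uint8(140), np.uint8(130)), (np.uint8(184), np.uint8(211), np.uint8(222)), (np.uint8(81), np.uint8(110), np.uint8(148))]
dartA fins [281.59859155 162.26760563] 142 [0.57926527 0.07571352 0.008     ]
dartB fins [281.37762238 238.12587413] 143 [0.41236515 0.07940336 0.008     ]
stone [353.13004484 219.07174888] [ 17  17 223] [ 0.44985082 -0.07778747  0.02      ]
tall [358.78378378 141.81756757] [ 13  15 148] [ 0.61874149 -0.09517792  0.02      ]
lid ((188.4622039794922, 199.10342407226562), (98.50279998779297, 60.62001419067383), 79.11447143554688) 
 [[0.5997 0.3696 0.01  ]
 [0.6216 0.2361 0.01  ]
 [0.4073 0.1971 0.01  ]
 [0.3851 0.3285 0.01  ]] [0.5034 0.2828 0.01  ] [0.2185, 0.1353, 0.2179, 0.1333]
case ((444.9451904296875, 182.77822875976562), (96.44145965576172, 59.43644714355469), 76.12247467041016) 
 [[ 0.6115 -0.1935  0.033 ]
 [ 0.6405 -0.3219  0.033 ]
 [ 0.4347 -0.3632  0.033 ]
 [ 0.4076 -0.236   0.033 ]] [ 0.5236 -0.2786  0.033 ] [0.2082, 0.1316, 0.2098, 0.1301]
```

View pics/crop1.png

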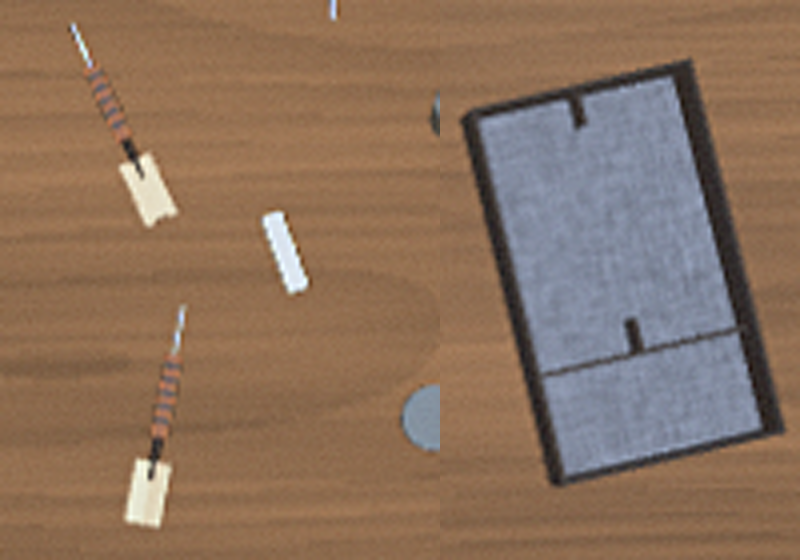

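The crop is 4x from (245,115). It puts dart A's barrel at px (268.8,132.5)–(276.3,150) and dart B's at (288.3,204.2)–(285,223.8). The case's well is at the near end, toward the robot. Next I'll work out positions and cross-check them with the scene camera.

```bash
python3 - <<'E'
from h import *
for n,a,b,tip in (("A",(268.75,132.5),(276.25,150),(263,121.2)),("B",(288.25,204.2),(285,223.75),(291,191.7))):
    w=toplane("top",[a,b,tip],.0065); d=w[0]-w[1]; m=(w[0]+w[1])/2; yaw=np.arctan2(d[1],d[0])
    print(n,"mid",m.round(4),"len",np.linalg.norm(d).round(4),"tip dist from mid",np.linalg.norm(w[2]-m).round(4),"yaw",yaw.round(3),"scene px",proj("scene",m))
    go([m[0],m[1],.2],yaw+np.pi/2)
w=toplane("top",[(185,198)],.036); print("handle",w, "scene lid px",proj("scene",w))
E
```

```text
A mid [0.627  0.0952 0.0065] len 0.0428 tip dist from mid 0.0501 yaw 0.383 scene px [[386.55281138 224.5371822 ]]
tool shift, turn z, tilt fix: [-0.5349 -0.2833  0.1033] -0.8 [-0.002 -0.    -0.   ] q6 1.467
B mid [0.4649 0.067  0.0065] len 0.0435 tip dist from mid 0.0499 yaw -0.185 scene px [[335.57411631 176.88370852]]
tool shift, turn z, tilt fix: [-0.3981 -0.3748  0.1035] -0.232 [-0.002 -0.    -0.   ] q6 1.467
handle [[0.50343095 0.28271804 0.036     ]] scene lid px [[424.5653985  146.39363578]]
```

Units first: shifts go in shares of 0.8 m and turns go in shares of 2 pi rad. So -0.398 m is -0.4975, -0.375 m is -0.4688, -0.232 rad is -0.0369.

Request:
jog_arm(segments=[-0.4975, -0.4688, 0.125, 0, 0, -0.0369, -0.4975, -0.4688, 0.125, 0, 0, -0.0369, -0.4975, -0.4688, 0.125, 0, 0, -0.0369, -0.4975, -0.4688, 0.125, 0, 0, -0.0369, -0.4975, -0.4688, 0.125, 0, 0, -0.0369, -0.4975, -0.4688, 0.125, 0, 0, -0.0369, -0.4975, -0.4688, 0.125, 0, 0, -0.0369, -0.4975, -0.4688, 0.125, 0, 0, -0.0369], aperture=0.4)

```text
time_s: 1.1
tcp_pos: [0.444, 0.1163, 0.2135]
tcp_rot: [0.0, 0.092, 0.996, 0.0]
force: [1.2, 0.5, 0.8]
width: 0.398
grasp_force: 0.0
```

Request:
jog_arm(segments=[0, 0, 0, 0, 0, 0, 0, 0, 0, 0, 0, 0, 0, 0, 0, 0, 0, 0])

```text
time_s: 1.48
tcp_pos: [0.4433, 0.1193, 0.214]
tcp_rot: [-0.0, 0.091, 0.996, 0.0]
force: [0.1, -0.2, -0.4]
width: 0.401
grasp_force: 0.0
```

```bash
python3 - <<'E'
from h import *
go([.4649,.067,.2],-.185+np.pi/2)
E
```

```text
tool shift, turn z, tilt fix: [-0.0308 -0.0476  0.014 ] 0.002 [ 0. -0.  0.] q6 0.304
```

Converted, -0.048 m is -0.06, -0.031 m is -0.0388.

Request:
jog_arm(segments=[-0.0388, -0.06, 0.0175, 0, 0, 0, -0.0388, -0.06, 0.0175, 0, 0, 0, -0.0388, -0.06, 0.0175, 0, 0, 0])

```text
time_s: 1.85
tcp_pos: [0.4651, 0.0664, 0.2001]
tcp_rot: [-0.0, 0.092, 0.996, 0.0]
force: [-0.3, 0.9, -0.1]
width: 0.396
grasp_force: 0.0
```

```bash
python3 - <<'E'
from h import *
shot("wrist","w1.png"); go([.4649,.067,.2],-.185+np.pi/2)
E
```

```text
tool shift, turn z, tilt fix: [0.0002 0.0004 0.0001] 0.002 [ 0. -0. -0.] q6 0.187
```

View pics/w1.png

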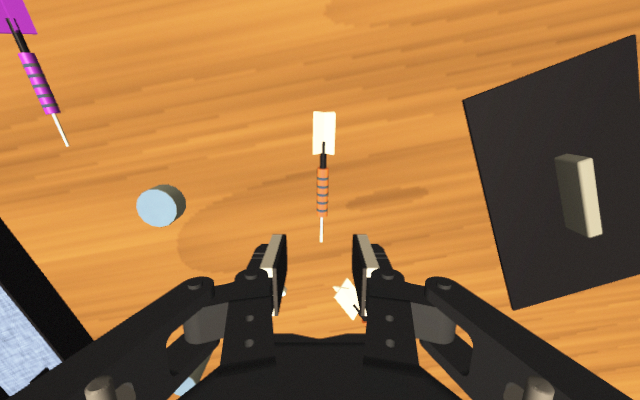

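The wrist view shows dart B's barrel between the fingers at (322.5,168)–(321.5,217). The lid handle top is at right (575–600,158–236) and the squat stone's top is at (157,207).

```bash
python3 - <<'E'
from h import *
s=read_state()
w=toplane("wrist",[(322.6,168),(321.6,217),(320.8,242)],.0065,s); d=w[1]-w[0]; m=(w[0]+w[1])/2; yaw=np.arctan2(d[1],d[0]); print(m,np.linalg.norm(d),yaw,w[2])
go([m[0],m[1],.075],yaw+np.pi/2)
print("stone",toplane("wrist",[(157,207)],.02,s))
E
```

```text
[0.46842437 0.06898772 0.0065    ] 0.047134099994447134 -0.19876932176564704 [0.51681373 0.05895187 0.0065    ]
tool shift, turn z, tilt fix: [-0.003   0.0029  0.1251] 0.016 [ 0. -0. -0.] q6 0.187
stone [[ 0.45081292 -0.07679789  0.02      ]]
```

Converted, 0.1245 m is 0.1556, 0.121 m is 0.1513, -0.01 rad is -0.0016.

Request:
jog_arm(segments=[-0.0038, 0.0025, 0.075, 0, 0, -0.0016, -0.0038, 0.0025, 0.125, 0, 0, -0.0016, -0.0038, 0.0025, 0.1438, 0, 0, -0.0016, -0.0038, 0.0025, 0.1513, 0, 0, -0.0016, -0.0038, 0.0025, 0.1556, 0, 0, -0.0016, -0.0038, 0.0025, 0.1556, 0, 0, -0.0016])

```text
time_s: 2.65
tcp_pos: [0.4698, 0.0668, 0.0765]
tcp_rot: [0.001, 0.087, 0.996, 0.0]
force: [-0.1, 0.6, -0.3]
width: 0.397
grasp_force: 0.0
```

Request:
jog_arm(segments=[0, 0, 0, 0, 0, 0, 0, 0, 0, 0, 0, 0, 0, 0, 0, 0, 0, 0, 0, 0, 0, 0, 0, 0, 0, 0, 0, 0, 0, 0, 0, 0, 0, 0, 0, 0], aperture=0, squeeze=25)

```text
time_s: 3.4
tcp_pos: [0.4695, 0.0667, 0.0761]
tcp_rot: [0.001, 0.087, 0.996, 0.0]
force: [0.0, 0.7, 6.5]
width: 0.101
grasp_force: 25.8
```

```bash
python3 - <<'E'
from h import *
shot("wrist","w2.png")
E
```

```text
(no output)
```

View pics/w2.png

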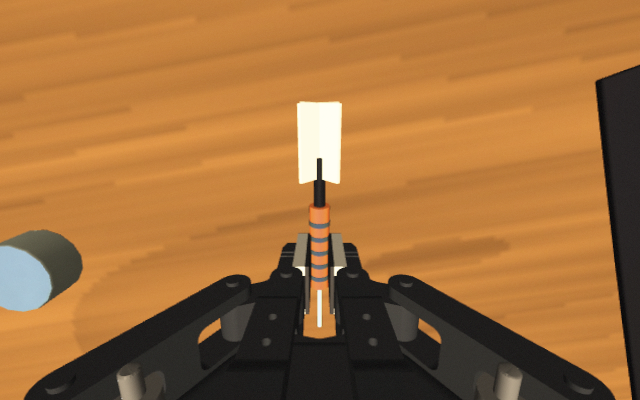

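Dart B is held: barrel between the pads at (320,205–288), opening 0.10. I'll lift it and look at the case from above.

Converted, -0.1 m is -0.125, -0.06 m is -0.075.

```bash
python3 - <<'E'
from h import *
go([.61,-.263,.27],.2017+np.pi/2)
E
```

```text
tool shift, turn z, tilt fix: [-0.196  -0.3002 -0.1937] -0.377 [ 0.     0.001 -0.   ] q6 0.179
```

Request:
jog_arm(segments=[0, 0, -0.025, 0, 0, 0, 0, 0, -0.075, 0, 0, 0, 0, 0, -0.125, 0, 0, 0])

```text
time_s: 3.82
tcp_pos: [0.4677, 0.0666, 0.1756]
tcp_rot: [-0.001, 0.087, 0.996, -0.0]
force: [1.3, -0.7, -0.3]
width: 0.098
grasp_force: 25.3
```

```bash
python3 - <<'E'
from h import *
go([.61,-.263,.27],.2017+np.pi/2)
E
```

```text
tool shift, turn z, tilt fix: [-0.1972 -0.2999 -0.0947] -0.377 [-0.    -0.002 -0.   ] q6 0.18
```

Converted, -0.3 m is -0.375, -0.196 m is -0.245, -0.377 rad is -0.06.

Request:
jog_arm(segments=[-0.245, -0.375, -0.1188, 0, 0, -0.06, -0.245, -0.375, -0.1188, 0, 0, -0.06, -0.245, -0.375, -0.1188, 0, 0, -0.06, -0.245, -0.375, -0.1188, 0, 0, -0.06, -0.245, -0.375, -0.1188, 0, 0, -0.06, -0.245, -0.375, -0.1188, 0, 0, -0.06, -0.245, -0.375, -0.1188, 0, 0, -0.06, -0.245, -0.375, -0.1188, 0, 0, -0.06])

```text
time_s: 4.82
tcp_pos: [0.609, -0.2628, 0.2693]
tcp_rot: [-0.001, -0.1, 0.995, 0.001]
force: [0.6, 0.8, -1.1]
width: 0.102
grasp_force: 25.3
```

Request:
jog_arm(segments=[0, 0, 0, 0, 0, 0, 0, 0, 0, 0, 0, 0, 0, 0, 0, 0, 0, 0])

```text
time_s: 5.2
tcp_pos: [0.6093, -0.2617, 0.2704]
tcp_rot: [-0.0, -0.102, 0.995, 0.0]
force: [-0.1, -0.0, 0.1]
width: 0.101
grasp_force: 25.3
```

```bash
python3 - <<'E'
from h import *
s,im=shot("wrist","w3.png"); print(s["tcp_pos"],s["tcp_rot"])
E
```

```text
[ 0.60934628 -0.26174391  0.27037887] [-2.23101259e-04 -1.01507294e-01  9.94834757e-01  1.63292910e-04]
```

View pics/w3.png

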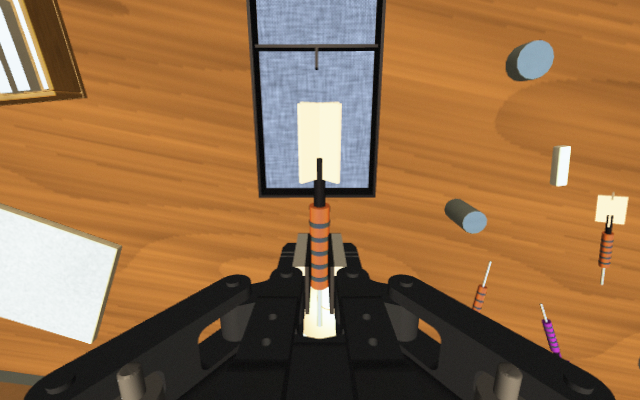

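The wrist view shows the case's outer rim: left edge about x=247→259, right edge x=386→376, far end at y≈197, cross wall at y≈47. The dart is held straight.

```bash
python3 - <<'E'
from h import *
im=cv2.imread("pics/w3.png"); V=im.max(2).astype(int); s=read_state()
L=[];Rr=[];B=[]
for y in range(20,186,4):
    x=np.where(V[y,230:300]<80)[0]; L.append((x[0]+230-.5,y))
    x=np.where(V[y,330:410]<80)[0]; Rr.append((x[-1]+330+.5,y))
for x in list(range(266,294,3))+list(range(346,370,3)):
    y=np.where(V[150:215,x]<80)[0]; B.append((x,y[-1]+150.5))
P=[toplane("wrist",q,.033,s)[:,:2] for q in (L,Rr,B)]
f=[]
for p in P:
    vx,vy,x0,y0=cv2.fitLine(p.astype(np.float32),cv2.DIST_HUBER,0,.001,.001).ravel(); r=(p-[x0,y0])@[-vy,vx]; f.append((np.array([x0,y0]),np.array([vx,vy]))); print("dir",np.arctan2(vy,vx).round(4),"rms",r.std().round(5),(x0,y0))
yaw=np.mean([np.arctan(f[i][1][1]/f[i][1][0]) for i in (0,1)]); u=np.array([np.cos(yaw),np.sin(yaw)]); v=np.array([-u[1],u[0]])
print("yaw",yaw,"width",(f[1][0]-f[0][0])@v); 
c=u*(f[2][0]@u-.1055)+v*((f[0][0]+f[1][0])/2@v); print("centre",c)
w=toplane("wrist",[(317,47)],.021,s)[0][:2]; print("crosswall in case x (expect ~-.045)",(w-c)@u)
for y in (-.03,.03):
    p=c+u*.038+v*y; print(y,p); go([p[0],p[1],.15],yaw+np.pi/2)
E
```

```text
dir 0.1989 rms 0.00053 (np.float32(0.5451404), np.float32(-0.34167105))
dir 0.2062 rms 0.00034 (np.float32(0.5225042), np.float32(-0.21879195))
dir -1.3668 rms 0.0 (np.float32(0.6300741), np.float32(-0.26793128))
yaw 0.20255816 width 0.12492071
centre [ 0.5252595  -0.28199005]
crosswall in case x (expect ~-.045) -0.043493292641115996
-0.03 [ 0.56851786 -0.303732  ]
tool shift, turn z, tilt fix: [ 0.0485 -0.0326  0.1205] 0.001 [ 0. -0.  0.] q6 -0.707
0.03 [ 0.5564473  -0.24495871]
tool shift, turn z, tilt fix: [0.0484 0.0274 0.1205] 0.001 [ 0. -0.  0.] q6 -0.707
```

Converted, 0.19 m is 0.2375, 0.188 m is 0.235.

Request:
jog_arm(segments=[0.0606, -0.0408, 0.0375, 0, 0, 0, 0.0606, -0.0408, 0.1, 0, 0, 0, 0.0606, -0.0408, 0.1625, 0, 0, 0, 0.0606, -0.0408, 0.2063, 0, 0, 0, 0.0606, -0.0408, 0.2188, 0, 0, 0, 0.0606, -0.0408, 0.23, 0, 0, 0, 0.0606, -0.0408, 0.235, 0, 0, 0, 0.0606, -0.0408, 0.2375, 0, 0, 0])

```text
time_s: 6.25
tcp_pos: [0.5695, -0.305, 0.0817]
tcp_rot: [0.001, -0.101, 0.995, -0.001]
force: [-0.1, -0.1, -0.0]
width: 0.097
grasp_force: 25.3
```

Request:
jog_arm(segments=[0, 0, 0.0006, 0, 0, 0, 0, 0, 0.0006, 0, 0, 0])

```text
time_s: 6.5
tcp_pos: [0.5689, -0.3047, 0.0805]
tcp_rot: [0.0, -0.101, 0.995, -0.0]
force: [0.0, 0.2, -0.4]
width: 0.099
grasp_force: 25.3
```

Release gently with a small opening, then rise.

Converted, 0.001 m is 0.0013.

Request:
jog_arm(segments=[0, 0, 0.0013, 0, 0, 0, 0, 0, 0.0013, 0, 0, 0])

```text
time_s: 6.75
tcp_pos: [0.5689, -0.3047, 0.0793]
tcp_rot: [0.0, -0.101, 0.995, -0.0]
force: [-0.2, -0.4, 1.0]
width: 0.101
grasp_force: 25.5
```

Request:
jog_arm(segments=[0, 0, 0, 0, 0, 0, 0, 0, 0, 0, 0, 0, 0, 0, 0, 0, 0, 0], aperture=0.2)

```text
time_s: 7.12
tcp_pos: [0.5686, -0.3044, 0.0789]
tcp_rot: [-0.0, -0.101, 0.995, 0.0]
force: [0.8, 0.8, -0.2]
width: 0.2
grasp_force: 0.0
```

Request:
jog_arm(segments=[0, 0, -0.025, 0, 0, 0, 0, 0, -0.0875, 0, 0, 0, 0, 0, -0.1625, 0, 0, 0, 0, 0, -0.1625, 0, 0, 0])

```text
time_s: 7.62
tcp_pos: [0.5724, -0.307, 0.2175]
tcp_rot: [0.006, -0.101, 0.995, -0.005]
force: [0.3, -0.1, -0.2]
width: 0.204
grasp_force: 0.0
```

```bash
python3 - <<'E'
from h import *
shot("wrist","w4.png"); print(read_state()["tcp_pos"]); go([.627,.0952,.22],.383+np.pi/2)
E
```

```text
[ 0.5707687  -0.30589153  0.21418692]
tool shift, turn z, tilt fix: [-0.1357  0.3816 -0.0074] -0.181 [-0.006  0.006  0.   ] q6 -0.794
```

View pics/w4.png

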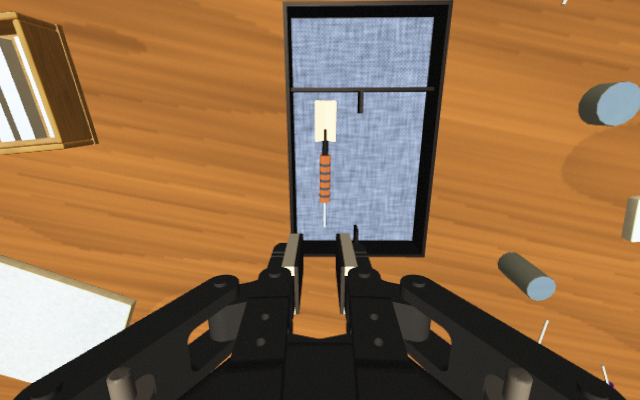

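Dart B lies straight in the −y lane (barrel at (325,155–203)). Now to dart A, with the opening at 0.4.

Converted, 0.3816 m is 0.477, -0.1357 m is -0.1696, -0.181 rad is -0.0288.

Request:
jog_arm(segments=[-0.1696, 0.477, -0.0075, 0, 0, -0.0288, -0.1696, 0.477, -0.0075, 0, 0, -0.0288, -0.1696, 0.477, -0.0075, 0, 0, -0.0288, -0.1696, 0.477, -0.0075, 0, 0, -0.0288, -0.1696, 0.477, -0.0075, 0, 0, -0.0288, -0.1696, 0.477, -0.0075, 0, 0, -0.0288, -0.1696, 0.477, -0.0075, 0, 0, -0.0288, -0.1696, 0.477, -0.0075, 0, 0, -0.0288], aperture=0.4)

```text
time_s: 8.68
tcp_pos: [0.6241, 0.0989, 0.2139]
tcp_rot: [-0.001, -0.192, 0.981, 0.0]
force: [0.8, -0.6, 0.5]
width: 0.399
grasp_force: 0.0
```

Request:
jog_arm(segments=[0, 0, 0, 0, 0, 0, 0, 0, 0, 0, 0, 0])

```text
time_s: 8.93
tcp_pos: [0.6246, 0.0953, 0.2146]
tcp_rot: [-0.001, -0.19, 0.982, -0.0]
force: [-0.2, 0.8, -0.3]
width: 0.399
grasp_force: 0.0
```

```bash
python3 - <<'E'
from h import *
s,im=shot("wrist","w5.png"); print(s["tcp_pos"])
hsv=cv2.cvtColor(im,cv2.COLOR_RGB2HSV).astype(int)
m=(hsv[...,1]<60)&(hsv[...,2]>180)
for st,ce,p in blobs(m,60):
    if st[0]>200 and st[0]<420: print("white",st,ce.round(1))
m=(hsv[...,0]<9)&(hsv[...,1]>130)&(hsv[...,2]>120)
for st,ce,p in blobs(cv2.morphologyEx(m.astype(np.uint8),cv2.MORPH_CLOSE,np.ones((7,7))),60): print("copper",st,ce.round(1))
E
```

```text
[0.62459644 0.09531074 0.21458159]
white [245  34  15  58 829] [252.   62.3]
white [307 117  22  41 768] [317.4 136.2]
white [319 217   4  24  65] [320.3 227.8]
white [261 267  12  11  71] [268.3 271.1]
white [366 267  12  11  63] [369.6 271.4]
```

View pics/w5.png

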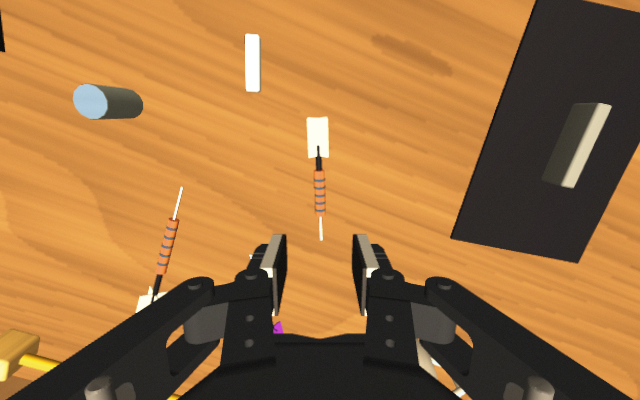

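Dart A's barrel is at (319.2,171)–(320.3,216) with the point down the image. The long dart's barrel is at (168,245), about 150 px to the left, so it's clear of the gripper.

```bash
python3 - <<'E'
from h import *
s=read_state()
w=toplane("wrist",[(319.2,171),(320.3,216),(317.4,136.2),(320.8,240)],.0065,s); d=w[3]-w[2]; m=(w[0]+w[1])/2; yaw=np.arctan2(d[1],d[0]); print(m,np.linalg.norm(w[0]-w[1]),yaw)
go([m[0],m[1],.0763],yaw+np.pi/2)
E
```

```text
[0.6317538  0.09897009 0.0065    ] 0.045764749674815246 0.41397981628337044
tool shift, turn z, tilt fix: [-0.008   0.0008  0.1384] -0.033 [ 0.    -0.001  0.   ] q6 -0.332
```

Converted, 0.138 m is 0.1725, -0.008 m is -0.01, -0.033 rad is -0.0053.

Request:
jog_arm(segments=[-0.01, 0.0013, 0.075, 0, 0, -0.0053, -0.01, 0.0013, 0.1375, 0, 0, -0.0053, -0.01, 0.0013, 0.16, 0, 0, -0.0053, -0.01, 0.0013, 0.1688, 0, 0, -0.0053, -0.01, 0.0013, 0.1725, 0, 0, -0.0053, -0.01, 0.0013, 0.1725, 0, 0, -0.0053])

```text
time_s: 9.72
tcp_pos: [0.6334, 0.1005, 0.0787]
tcp_rot: [0.002, -0.207, 0.978, -0.0]
force: [0.1, -0.5, 0.7]
width: 0.4
grasp_force: 0.0
```

Request:
jog_arm(segments=[0, 0, 0, 0, 0, 0, 0, 0, 0, 0, 0, 0, 0, 0, 0, 0, 0, 0, 0, 0, 0, 0, 0, 0, 0, 0, 0, 0, 0, 0, 0, 0, 0, 0, 0, 0], aperture=0, squeeze=25)

```text
time_s: 10.48
tcp_pos: [0.6329, 0.1005, 0.0781]
tcp_rot: [0.001, -0.207, 0.978, -0.0]
force: [-0.9, -0.1, 5.9]
width: 0.098
grasp_force: 24.6
```

Request:
jog_arm(segments=[0, 0, -0.025, 0, 0, 0, 0, 0, -0.075, 0, 0, 0, 0, 0, -0.125, 0, 0, 0])

```text
time_s: 10.85
tcp_pos: [0.6314, 0.1005, 0.1783]
tcp_rot: [-0.001, -0.207, 0.978, 0.0]
force: [1.1, -0.1, 0.1]
width: 0.097
grasp_force: 24.6
```

```bash
python3 - <<'E'
from h import *
c=np.array([.5253,-.282]);y=.2026;u=np.array([np.cos(y),np.sin(y)]);v=np.array([-u[1],u[0]]); p=c+u*.04+v*.03
go([p[0],p[1],.18],y+np.pi/2)
E
```

```text
tool shift, turn z, tilt fix: [ 0.2063 -0.2861 -0.0016] 0.214 [ 0.001 -0.001 -0.   ] q6 -0.36
```

Converted, -0.286 m is -0.3575, 0.206 m is 0.2575, 0.214 rad is 0.0341.

Request:
jog_arm(segments=[0.2575, -0.3575, 0, 0, 0, 0.0341, 0.2575, -0.3575, 0, 0, 0, 0.0341, 0.2575, -0.3575, 0, 0, 0, 0.0341, 0.2575, -0.3575, 0, 0, 0, 0.0341, 0.2575, -0.3575, 0, 0, 0, 0.0341, 0.2575, -0.3575, 0, 0, 0, 0.0341, 0.2575, -0.3575, 0, 0, 0, 0.0341, 0.2575, -0.3575, 0, 0, 0, 0.0341])

```text
time_s: 11.85
tcp_pos: [0.559, -0.244, 0.1773]
tcp_rot: [-0.0, -0.101, 0.995, 0.0]
force: [-0.3, -0.3, -0.3]
width: 0.097
grasp_force: 24.6
```

```bash
python3 - <<'E'
from h import *
c=np.array([.5253,-.282]);y=.2026;u=np.array([np.cos(y),np.sin(y)]);v=np.array([-u[1],u[0]]); p=c+u*.04+v*.03
shot("wrist","w6.png")
go([p[0],p[1],.0815],y+np.pi/2)
E
```

```text
tool shift, turn z, tilt fix: [ 0.0009 -0.001   0.0957] 0.0 [ 0.001 -0.     0.   ] q6 -0.72
```

View pics/w6.png

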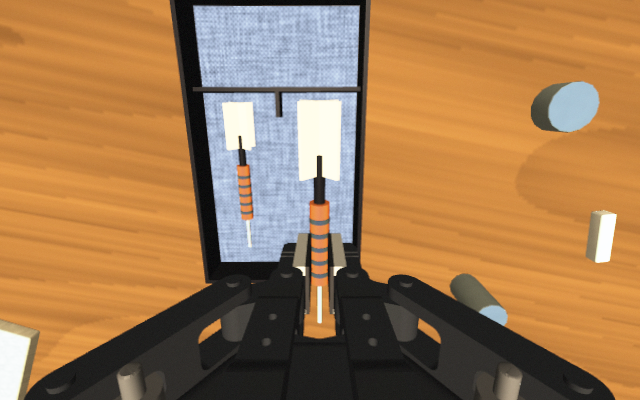

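Dart B rests at (243,190). Dart A is held upright over the other lane, barrel at (320,200–285). Lower it.

Converted, 0.0957 m is 0.1196, 0.095 m is 0.1188.

Request:
jog_arm(segments=[0, 0, 0.05, 0, 0, 0, 0, 0, 0.0875, 0, 0, 0, 0, 0, 0.1063, 0, 0, 0, 0, 0, 0.115, 0, 0, 0, 0, 0, 0.1188, 0, 0, 0, 0, 0, 0.1196, 0, 0, 0, 0, 0, 0.1196, 0, 0, 0])

```text
time_s: 12.78
tcp_pos: [0.5598, -0.2448, 0.0822]
tcp_rot: [0.001, -0.101, 0.995, -0.0]
force: [-0.0, 0.1, 0.0]
width: 0.099
grasp_force: 24.6
```

Request:
jog_arm(segments=[0, 0, 0, 0, 0, 0, 0, 0, 0, 0, 0, 0, 0, 0, 0, 0, 0, 0], aperture=0.2)

```text
time_s: 13.15
tcp_pos: [0.5593, -0.2444, 0.0814]
tcp_rot: [0.0, -0.101, 0.995, -0.0]
force: [0.4, -0.3, 0.7]
width: 0.2
grasp_force: 0.0
```

Request:
jog_arm(segments=[0, 0, -0.025, 0, 0, 0, 0, 0, -0.0875, 0, 0, 0, 0, 0, -0.1625, 0, 0, 0])

```text
time_s: 13.52
tcp_pos: [0.5582, -0.2438, 0.2112]
tcp_rot: [-0.001, -0.101, 0.995, 0.001]
force: [1.6, -1.0, 0.2]
width: 0.199
grasp_force: 0.0
```

```bash
python3 - <<'E'
from h import *
go([.4508,-.0768,.2],.2026+np.pi/2)
E
```

```text
tool shift, turn z, tilt fix: [0.0716 0.1852 0.0118] -0.0 [ 0.002 -0.003  0.   ] q6 -0.72
```

Converted, 0.1852 m is 0.2315, 0.0716 m is 0.0895.

Request:
jog_arm(segments=[0.0895, 0.2315, 0.015, 0, 0, 0, 0.0895, 0.2315, 0.015, 0, 0, 0, 0.0895, 0.2315, 0.015, 0, 0, 0, 0.0895, 0.2315, 0.015, 0, 0, 0, 0.0895, 0.2315, 0.015, 0, 0, 0, 0.0895, 0.2315, 0.015, 0, 0, 0], aperture=0.7)

```text
time_s: 14.28
tcp_pos: [0.4535, -0.0785, 0.1999]
tcp_rot: [0.001, -0.101, 0.995, -0.001]
force: [1.3, -0.7, -0.2]
width: 0.701
grasp_force: 0.0
```

```bash
python3 - <<'E'
from h import *
s,im=shot("wrist","w7.png"); print(s["tcp_pos"])
hsv=cv2.cvtColor(im,cv2.COLOR_RGB2HSV).astype(int)
m=(hsv[...,0]>85)&(hsv[...,0]<125)&(hsv[...,2]>150)
for st,ce,p in blobs(m,150): print(st,ce.round(1),toplane("wrist",[ce],.02,s))
c=proj("wrist",[.4508,-.0768,.02],s); print(c)
E
```

```text
[ 0.45352597 -0.07848885  0.19994979]
[   0  107  129   65 7493] [ 64.  138.6] [[ 0.44981305 -0.29425519  0.02      ]]
[ 302  173   39   38 1167] [321. 191.] [[ 0.4509565  -0.07744311  0.02      ]]
[  19  179  131  133 8477] [ 89.  250.7] [[ 0.54994519 -0.27548377  0.02      ]]
[375 275  11  37 267] [379.6 295. ] [[ 5.42236683e-01 -3.04043587e-04  2.00000000e-02]]
[[321.73473082 190.97978983]]
```

View pics/w7.png

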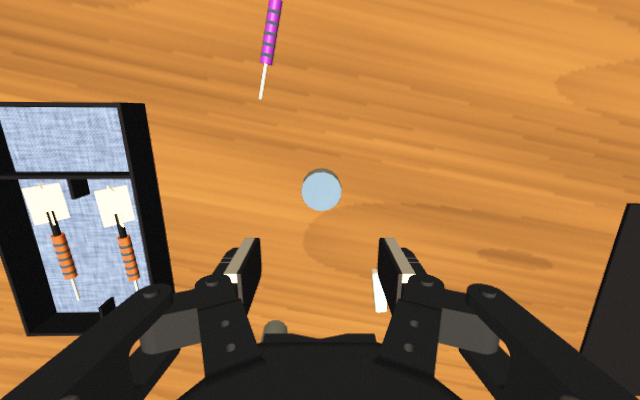

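Both darts lie in their lanes (barrels at (65,257) and (128,257)). The stone's top is at (321,191), which puts it at (0.451,−0.077). Descend and grip.

Converted, 0.1245 m is 0.1556, 0.122 m is 0.1525.

```bash
python3 - <<'E'
from h import *
go([.451,-.0774,.0755],.2026+np.pi/2)
E
```

```text
tool shift, turn z, tilt fix: [0.0024 0.0018 0.1243] -0.002 [-0.001  0.002  0.   ] q6 -0.513
```

Request:
jog_arm(segments=[0.0025, 0.0013, 0.075, 0, 0, 0, 0.0025, 0.0013, 0.125, 0, 0, 0, 0.0025, 0.0013, 0.1463, 0, 0, 0, 0.0025, 0.0013, 0.1525, 0, 0, 0, 0.0025, 0.0013, 0.1556, 0, 0, 0, 0.0025, 0.0013, 0.1556, 0, 0, 0])

```text
time_s: 15.08
tcp_pos: [0.4508, -0.0773, 0.0755]
tcp_rot: [0.001, -0.101, 0.995, -0.0]
force: [-0.0, -0.3, -0.1]
width: 0.701
grasp_force: 0.0
```

Request:
jog_arm(segments=[0, 0, 0, 0, 0, 0, 0, 0, 0, 0, 0, 0, 0, 0, 0, 0, 0, 0, 0, 0, 0, 0, 0, 0, 0, 0, 0, 0, 0, 0], aperture=0.3, squeeze=25)

```text
time_s: 15.7
tcp_pos: [0.4504, -0.0769, 0.0757]
tcp_rot: [0.001, -0.101, 0.995, -0.0]
force: [-0.5, 0.2, 6.0]
width: 0.407
grasp_force: 24.8
```

```bash
python3 - <<'E'
from h import *
c=np.array([.5253,-.282]);y=.2026;u=np.array([np.cos(y),np.sin(y)]); p=c-u*.0745
print(p);go([p[0],p[1],.17],y+np.pi/2)
E
```

```text
[ 0.45232377 -0.29699065]
tool shift, turn z, tilt fix: [ 0.0422 -0.216  -0.0941] -0.0 [-0.001  0.001 -0.   ] q6 -0.513
```

Converted, -0.216 m is -0.27, -0.094 m is -0.1175.

Request:
jog_arm(segments=[0, 0, -0.0375, 0, 0, 0, 0, 0, -0.1175, 0, 0, 0, 0.0525, -0.27, -0.1175, 0, 0, 0, 0.0525, -0.27, -0.1175, 0, 0, 0, 0.0525, -0.27, -0.1175, 0, 0, 0, 0.0525, -0.27, -0.1175, 0, 0, 0, 0.0525, -0.27, -0.1175, 0, 0, 0, 0.0525, -0.27, -0.1175, 0, 0, 0])

```text
time_s: 16.7
tcp_pos: [0.4514, -0.296, 0.1684]
tcp_rot: [-0.0, -0.101, 0.995, 0.001]
force: [0.3, 0.5, -0.6]
width: 0.407
grasp_force: 25.4
```

```bash
python3 - <<'E'
from h import *
s,im=shot("wrist","w8.png"); go([.4523,-.297,.0788],.2026+np.pi/2)
E
```

```text
tool shift, turn z, tilt fix: [-0.0006 -0.0017  0.0896] 0.0 [ 0.001 -0.001  0.   ] q6 -0.903
```

View pics/w8.png

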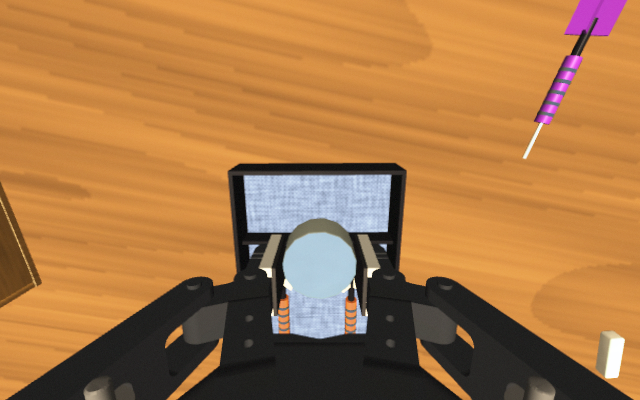

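The stone is held at (320,258), centred over the well whose interior spans (245–390,175–240). Lower it gently.

Converted, 0.0895 m is 0.1119, 0.087 m is 0.1088.

Request:
jog_arm(segments=[0, -0.0013, 0.05, 0, 0, 0, 0, -0.0013, 0.085, 0, 0, 0, 0, -0.0013, 0.1, 0, 0, 0, 0, -0.0013, 0.1088, 0, 0, 0, 0, -0.0013, 0.1119, 0, 0, 0, 0, -0.0013, 0.1119, 0, 0, 0, 0, -0.0013, 0.1119, 0, 0, 0])

```text
time_s: 17.62
tcp_pos: [0.4527, -0.2982, 0.0801]
tcp_rot: [0.001, -0.101, 0.995, -0.001]
force: [-0.7, -0.4, -0.5]
width: 0.409
grasp_force: 25.4
```

Request:
jog_arm(segments=[0, 0, 0.0009, 0, 0, 0, 0, 0, 0.0009, 0, 0, 0])

```text
time_s: 17.88
tcp_pos: [0.4523, -0.2979, 0.0788]
tcp_rot: [0.0, -0.101, 0.995, -0.0]
force: [0.1, -0.4, 0.2]
width: 0.409
grasp_force: 25.5
```

Request:
jog_arm(segments=[0, 0, 0, 0, 0, 0, 0, 0, 0, 0, 0, 0, 0, 0, 0, 0, 0, 0], aperture=0.55)

```text
time_s: 18.25
tcp_pos: [0.4522, -0.2978, 0.0786]
tcp_rot: [-0.0, -0.101, 0.995, -0.0]
force: [-0.5, 0.9, 0.1]
width: 0.55
grasp_force: 0.0
```

Request:
jog_arm(segments=[0, 0, -0.025, 0, 0, 0, 0, 0, -0.0875, 0, 0, 0, 0, 0, -0.1625, 0, 0, 0])

```text
time_s: 18.62
tcp_pos: [0.4512, -0.297, 0.2086]
tcp_rot: [-0.001, -0.101, 0.995, 0.001]
force: [0.9, 0.2, -0.3]
width: 0.549
grasp_force: 0.0
```

```bash
python3 - <<'E'
from h import *
go([.56,.285,.25],.185+np.pi/2)
E
```

```text
tool shift, turn z, tilt fix: [-0.2233  0.5484 -0.0404] 0.017 [ 0.003 -0.002  0.   ] q6 -0.904
```

Converted, 0.56 m is 0.7, -0.17 m is -0.2125, 0.017 rad is 0.0027.

Request:
jog_arm(segments=[-0.2125, 0.7, -0.0375, 0, 0, 0.0027, -0.2125, 0.7, -0.0375, 0, 0, 0.0027, -0.2125, 0.7, -0.0375, 0, 0, 0.0027, -0.2125, 0.7, -0.0375, 0, 0, 0.0027, -0.2125, 0.7, -0.0375, 0, 0, 0.0027, -0.2125, 0.7, -0.0375, 0, 0, 0.0027, -0.2125, 0.7, -0.0375, 0, 0, 0.0027, -0.2125, 0.7, -0.0375, 0, 0, 0.0027], aperture=0.45)

```text
time_s: 19.62
tcp_pos: [0.4982, 0.2015, 0.2344]
tcp_rot: [0.0, -0.093, 0.996, -0.0]
force: [1.5, 0.1, 0.1]
width: 0.452
grasp_force: 0.0
```

```bash
python3 - <<'E'
from h import *
go([.503,.283,.23],.185+np.pi/2)
E
```

```text
tool shift, turn z, tilt fix: [-0.0197  0.0792  0.0044] 0.0 [-0.     0.001  0.   ] q6 0.079
```

Converted, 0.08 m is 0.1, -0.02 m is -0.025.

Request:
jog_arm(segments=[-0.025, 0.1, 0.005, 0, 0, 0, -0.025, 0.1, 0.005, 0, 0, 0, -0.025, 0.1, 0.005, 0, 0, 0, -0.025, 0.1, 0.005, 0, 0, 0])

```text
time_s: 20.12
tcp_pos: [0.503, 0.2806, 0.2299]
tcp_rot: [-0.0, -0.092, 0.996, -0.0]
force: [-0.6, 0.4, 0.7]
width: 0.453
grasp_force: 0.0
```

```bash
python3 - <<'E'
from h import *
s,im=shot("wrist","w9.png"); print(s["tcp_pos"]); t,it=shot("top","top1.png"); V=im.max(2).astype(int)
v=np.zeros((400,640),bool); v[60:260,220:420]=V[60:260,220:420]>95
for st,ce,p in blobs(v,80): print(st,ce.round(1),cv2.minAreaRect(p.astype(np.float32)))
E
```

```text
[0.50295411 0.28055264 0.22989407]
[  220    60   200   200 17326] [310.4 148.6] ((319.5, 159.5), (199.0, 199.0), 90.0)
[316 152  14  76 999] [322.2 189.5] ((322.5, 189.5), (75.0, 13.0), 90.0)
```

View pics/w9.png

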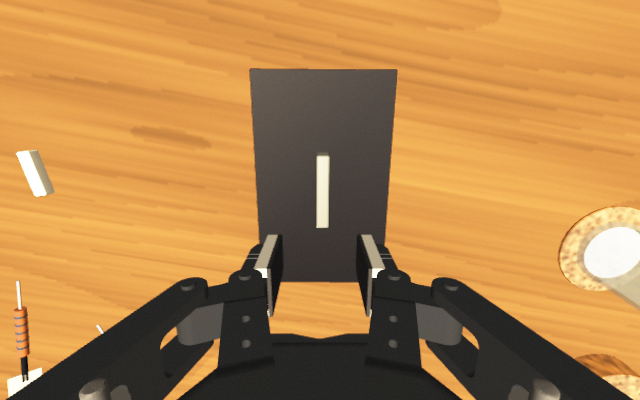

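View pics/top1.png

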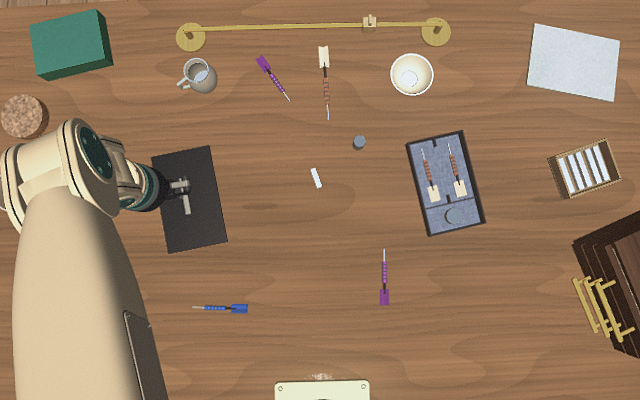

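The top view shows both darts in their lanes and the stone in the well at (452,215). The wrist view shows the handle's top face at (316–329,155–228) and the lid's near edge from (250,69) to (397,69).

```bash
python3 - <<'E'
from h import *
s=read_state(); im=cv2.imread("pics/w9.png"); V=im.max(2).astype(int)
print(V[145:165,322],V[220:235,322],V[190,308:336])
w=toplane("wrist",[(322.7,154.5),(322.3,228)],.036,s); print(w,np.linalg.norm(w[1]-w[0]))
L=[];Rr=[]
for y in range(80,230,5):
    x=np.where(V[y,235:300]<95)[0]; L.append((x[0]+234.5,y)); x=np.where(V[y,340:415]<95)[0]; Rr.append((x[-1]+340.5,y))
f=[cv2.fitLine(toplane("wrist",q,.010,s)[:,:2].astype(np.float32),cv2.DIST_HUBER,0,.001,.001).ravel() for q in (L,Rr)]
a=[np.arctan(g[1]/g[0]) for g in f]; yaw=np.mean(a); v=np.array([-np.sin(yaw),np.cos(yaw)]); m=w.mean(0)
print("yaws",a,"width",(f[1][2:]-f[0][2:])@v,"handle offset across from mid",m[:2]@v-(f[0][2:]+f[1][2:])@v/2)
print(m,yaw); go([m[0],m[1],.088],yaw+np.pi/2)
E
```

```text
[ 82  79  82  78  80  81  86  97 104 104 150 226 245 250 250 249 250 249
 249 250] [243 243 242 242 242 241 240 210  79  62  62  64  66  63  64] [ 73  75  69  73  73  74  72  67 150 232 247 248 247 248 247 246 246 246
 246 237 178  80  71  70  70  69  68  70]
[[0.47034163 0.27751157 0.036     ]
 [0.53986793 0.29030765 0.036     ]] 0.07069402841696673Traceback (most recent call last):
  File "<stdin>", line 7, in <module>
IndexError: index 0 is out of bounds for axis 0 with size 0
```

Converted, 0.141 m is 0.1763, 0.138 m is 0.1725.

```bash
python3 - <<'E'
from h import *
s=read_state(); go([.5051,.2839,.089],.184+np.pi/2)
E
```

```text
tool shift, turn z, tilt fix: [-0.0026  0.0033  0.1411] -0.001 [-0.    -0.001  0.   ] q6 0.213
```

Request:
jog_arm(segments=[-0.0025, 0.0038, 0.0625, 0, 0, 0, -0.0025, 0.0038, 0.125, 0, 0, 0, -0.0025, 0.0038, 0.1625, 0, 0, 0, -0.0025, 0.0038, 0.1725, 0, 0, 0, -0.0025, 0.0038, 0.1763, 0, 0, 0, -0.0025, 0.0038, 0.1763, 0, 0, 0])

```text
time_s: 20.98
tcp_pos: [0.5058, 0.2852, 0.0906]
tcp_rot: [0.001, -0.092, 0.996, 0.0]
force: [0.2, -0.6, -0.8]
width: 0.448
grasp_force: 0.0
```

Request:
jog_arm(segments=[0, 0, 0, 0, 0, 0, 0, 0, 0, 0, 0, 0, 0, 0, 0, 0, 0, 0, 0, 0, 0, 0, 0, 0, 0, 0, 0, 0, 0, 0], aperture=0, squeeze=60)

```text
time_s: 21.6
tcp_pos: [0.5056, 0.2855, 0.0906]
tcp_rot: [0.001, -0.092, 0.996, 0.0]
force: [-1.2, -1.9, 6.0]
width: 0.123
grasp_force: 60.2
```

```bash
python3 - <<'E'
from h import *
s=read_state(); print(s["tcp_pos"],s["force"],s["moment"]); go([.5051,.2839,.089],.184+np.pi/2)
E
```

```text
[0.50561571 0.28545909 0.09063993] [-1.23231174 -1.94530939  6.03987531] [-0.145716    0.11983474 -0.06298741]
tool shift, turn z, tilt fix: [ 0.0008 -0.0014  0.0016] 0.001 [0.    0.003 0.   ] q6 0.218
```

Converted, -0.11 m is -0.1375, -0.06 m is -0.075.

Request:
jog_arm(segments=[0, 0, -0.025, 0, 0, 0, 0, 0, -0.075, 0, 0, 0, 0, 0, -0.1375, 0, 0, 0, 0, 0, -0.1375, 0, 0, 0])

```text
time_s: 22.1
tcp_pos: [0.5075, 0.2865, 0.2038]
tcp_rot: [0.005, -0.093, 0.996, 0.002]
force: [0.8, -0.0, -2.0]
width: 0.122
grasp_force: 59.4
```

```bash
python3 - <<'E'
from h import *
s=read_state(); print(s["force"],s["moment"]); go([.5253,-.282,.19],.2026+np.pi/2)
E
```

```text
[ 0.77840085 -0.03159507 -1.98293888] [ 0.02682243 -0.00394582  0.04360293]
tool shift, turn z, tilt fix: [ 0.0875 -0.562   0.0118] -0.017 [ 0.002  0.009 -0.   ] q6 0.217
```

Units first: shifts go in shares of 0.8 m and turns go in shares of 2 pi rad. So -0.39 m is -0.4875, -0.34 m is -0.425, -0.017 rad is -0.0027.

Request:
jog_arm(segments=[0.0088, -0.0563, 0, 0, 0, -0.0003, 0.0175, -0.1125, 0, 0, 0, -0.0006, 0.0275, -0.175, 0, 0, 0, -0.001, 0.0363, -0.2375, 0, 0, 0, -0.0013, 0.0463, -0.3, 0, 0, 0, -0.0016, 0.0563, -0.3625, 0, 0, 0, -0.0019, 0.0663, -0.425, 0, 0, 0, -0.0022, 0.075, -0.4875, 0, 0, 0, -0.0027])

```text
time_s: 23.1
tcp_pos: [0.5162, -0.1105, 0.1976]
tcp_rot: [-0.001, -0.101, 0.995, 0.001]
force: [0.2, -0.1, -1.5]
width: 0.121
grasp_force: 59.4
```

```bash
python3 - <<'E'
from h import *
go([.5253,-.282,.19],.2026+np.pi/2)
E
```

```text
tool shift, turn z, tilt fix: [ 0.0256 -0.1699  0.0074] -0.0 [ 0.002 -0.002  0.   ] q6 -0.536
```

Converted, -0.17 m is -0.2125, -0.16 m is -0.2.

Request:
jog_arm(segments=[0.0088, -0.0563, 0, 0, 0, 0, 0.0175, -0.1125, 0, 0, 0, 0, 0.025, -0.1625, 0.005, 0, 0, 0, 0.0313, -0.2, 0.0125, 0, 0, 0, 0.032, -0.2125, 0.025, 0, 0, 0, 0.032, -0.2125, 0.0375, 0, 0, 0, 0.032, -0.2125, 0.0375, 0, 0, 0, 0.032, -0.2125, 0.0375, 0, 0, 0])

```text
time_s: 24.1
tcp_pos: [0.5265, -0.2797, 0.169]
tcp_rot: [-0.0, -0.102, 0.995, 0.0]
force: [0.3, 0.6, -2.3]
width: 0.122
grasp_force: 59.4
```

```bash
python3 - <<'E'
from h import *
s,im=shot("wrist","w10.png"); t,it=shot("top","top2.png")
cv2.imwrite("pics/both.png",np.vstack([im[:,:,::-1][0:330,120:520],cv2.resize(it[:,:,::-1][110:255,380:510],None,fx=2,fy=2)[:,:].copy() if 0 else cv2.copyMakeBorder(cv2.resize(it[:,:,::-1][115:250,385:505],None,fx=2,fy=2),0,0,80,80,cv2.BORDER_CONSTANT)]))
print(s["tcp_pos"],s["force"]); go([.5253,-.282,.1176],.2026+np.pi/2)
E
```

```text
[ 0.52645005 -0.27971531  0.16899562] [ 0.25567951  0.55721548 -2.3349563 ]
tool shift, turn z, tilt fix: [ 0.0019 -0.0014  0.052 ] 0.001 [-0.     0.001  0.   ] q6 -0.801
```

View pics/both.png

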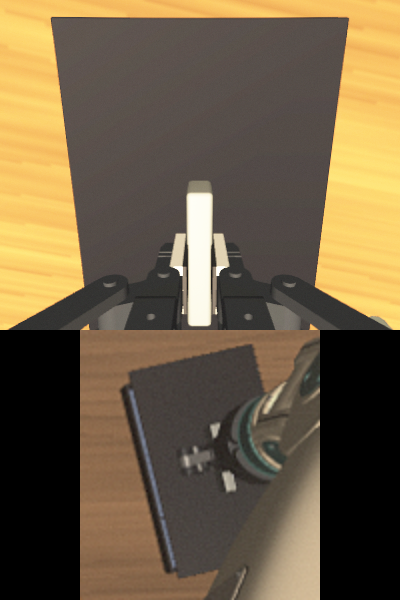

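The lid hangs level and square. Its handle's top face is at crop (187–212,192–325), so wrist (320, 192–325). From the top the plate covers the case with a slight perspective offset. I'll use the handle to work out the remaining shift.

```bash
python3 - <<'E'
from h import *
s=read_state(); zt=s["tcp_pos"][2]-.0546
w=toplane("wrist",[(319.8,192),(319.8,326)],zt,s); m=w.mean(0); print(w,np.linalg.norm(w[1]-w[0]),m-s["tcp_pos"],np.arctan2(*(w[1]-w[0])[[1,0]]))
p=toplane("wrist",[(171.5,17.5),(468.5,17.5)],zt-.026,s); print(p,np.linalg.norm(p[1]-p[0])); q=p.mean(0)[:2]; u=np.array([np.cos(.2026),np.sin(.2026)]); print("centre from near edge",q+u*.1095)
E
```

```text
[[ 0.49142954 -0.28714284  0.11504132]
 [ 0.56001896 -0.27288753  0.11504132]] 0.07005514479814905 [-0.001118    0.00024825 -0.0546    ] 0.2049181330365222
[[ 0.4322831  -0.36752239  0.08904132]
 [ 0.40520999 -0.23673003  0.08904132]] 0.1335649521251734
centre from near edge [ 0.52600691 -0.28009297]
```

Converted, 0.038 m is 0.0475, 0.001 m is 0.0013.

Request:
jog_arm(segments=[0.0013, -0.0019, 0.0125, 0, 0, 0, 0.0013, -0.0019, 0.0313, 0, 0, 0, 0.0013, -0.0019, 0.045, 0, 0, 0, 0.0013, -0.0019, 0.0475, 0, 0, 0, 0.0013, -0.0019, 0.0475, 0, 0, 0])

```text
time_s: 24.82
tcp_pos: [0.5257, -0.2826, 0.1308]
tcp_rot: [-0.0, -0.101, 0.995, 0.0]
force: [0.7, 0.1, -2.6]
width: 0.126
grasp_force: 59.4
```

```bash
python3 - <<'E'
from h import *
go([.5260,-.2822,.1176],.2026+np.pi/2)
E
```

```text
tool shift, turn z, tilt fix: [-0.0004  0.0004  0.0132] -0.001 [ 0. -0.  0.] q6 -0.804
```

Converted, 0.0135 m is 0.0169, 0.0125 m is 0.0156.

Request:
jog_arm(segments=[0, 0, 0.0038, 0, 0, 0, 0, 0, 0.0075, 0, 0, 0, 0, 0, 0.0113, 0, 0, 0, 0, 0, 0.0138, 0, 0, 0, 0, 0, 0.0156, 0, 0, 0, 0, 0, 0.0169, 0, 0, 0, 0, 0, 0.0169, 0, 0, 0, 0, 0, 0.0169, 0, 0, 0])

```text
time_s: 25.82
tcp_pos: [0.5259, -0.2827, 0.1178]
tcp_rot: [0.0, -0.101, 0.995, -0.0]
force: [0.3, 0.6, -1.3]
width: 0.122
grasp_force: 59.5
```

```bash
python3 - <<'E'
from h import *
s=read_state(); print(s["force"],s["moment"]); go([.5260,-.2822,.1176],.2026+np.pi/2)
E
```

```text
[ 0.30795728  0.62625328 -1.34754779] [-0.01116657  0.01220321  0.05818469]
tool shift, turn z, tilt fix: [-0.0002  0.0005  0.0002] -0.0 [-0.  0. -0.] q6 -0.804
```

Converted, 0.0014 m is 0.0018, 0.0007 m is 0.0009.

Request:
jog_arm(segments=[0, 0, 0.0009, 0, 0, 0, 0, 0, 0.0018, 0, 0, 0, 0, 0, 0.0018, 0, 0, 0])

```text
time_s: 26.2
tcp_pos: [0.526, -0.2827, 0.1177]
tcp_rot: [0.0, -0.101, 0.995, -0.0]
force: [-3.7, 1.5, 7.4]
width: 0.125
grasp_force: 60.7
```

Request:
jog_arm(segments=[0, 0, 0.001, 0, 0, 0, 0, 0, 0.001, 0, 0, 0])

```text
time_s: 26.45
tcp_pos: [0.526, -0.2827, 0.1177]
tcp_rot: [0.0, -0.101, 0.995, -0.0]
force: [-4.5, 2.1, 12.3]
width: 0.124
grasp_force: 61.3
```

There's firm contact exactly at the expected seated height. Release and rise clear.

Converted, -0.001 m is -0.0013.

Request:
jog_arm(segments=[0, 0, -0.0013, 0, 0, 0, 0, 0, -0.0013, 0, 0, 0])

```text
time_s: 26.7
tcp_pos: [0.5259, -0.2827, 0.1177]
tcp_rot: [0.0, -0.101, 0.995, -0.0]
force: [-2.8, 1.9, 7.8]
width: 0.122
grasp_force: 60.7
```

Request:
jog_arm(segments=[0, 0, 0, 0, 0, 0, 0, 0, 0, 0, 0, 0, 0, 0, 0, 0, 0, 0, 0, 0, 0, 0, 0, 0], aperture=0.45)

```text
time_s: 27.2
tcp_pos: [0.5258, -0.2826, 0.1163]
tcp_rot: [-0.0, -0.101, 0.995, 0.0]
force: [0.7, 0.9, -0.0]
width: 0.454
grasp_force: 0.0
```

Request:
jog_arm(segments=[0, 0, -0.0375, 0, 0, 0, 0, 0, -0.1, 0, 0, 0, 0, 0, -0.175, 0, 0, 0, 0, 0, -0.175, 0, 0, 0, 0, 0, -0.175, 0, 0, 0])

```text
time_s: 27.82
tcp_pos: [0.5258, -0.2826, 0.2564]
tcp_rot: [0.0, -0.101, 0.995, -0.0]
force: [-0.4, 0.2, -1.0]
width: 0.449
grasp_force: 0.0
```

```bash
python3 - <<'E'
from h import *
s,im=shot("wrist","w11.png"); V=im.max(2).astype(int); S=cv2.cvtColor(im,cv2.COLOR_RGB2HSV)[...,1]; print(s["tcp_pos"])
m=((S<110)&(V<150)); m[235:]=0
for st,ce,p in blobs(m,3000): print("plate",st,cv2.boxPoints(cv2.minAreaRect(p.astype(np.float32))).round(1).tolist())
h=np.zeros_like(m); h[100:235,285:355]=(V>150)[100:235,285:355]
for st,ce,p in blobs(h,80):
    print("handle",st,ce)
    w=toplane("wrist",[(ce[0],st[1]-.5),(ce[0],st[1]+st[3]-.5)],.063,s); print(w,np.linalg.norm(w[1]-w[0]),w.mean(0),np.arctan2(*(w[1]-w[0])[[1,0]]))
# plate edge points at the expected seated height: 4 corners projected, darkness just inside / outside
u=np.array([np.cos(.2026),np.sin(.2026)]);v=np.array([-u[1],u[0]]);c=np.array([.5253,-.282])
for n in ("top","scene"):
    t,i=shot(n,n+"3.png"); Vn=i.max(2)
    for a,b in ((1,0),(-1,0),(0,1),(0,-1)):
        o=[]
        for k in np.arange(-.010,.0105,.002):
            p=c+u*a*(.1095+k)+v*b*(.067+k)+ (v*.02 if a else u*.06); q=proj(n,[*p,.037])[0].round().astype(int); o.append(int(Vn[q[1],q[0]]))
        print(n,a,b,o)
E
```

```text
[ 0.52579005 -0.28257658  0.25643978]
plate [  246    65   147   170 22276] [[246.0, 65.0], [392.0, 65.0], [392.0, 234.0], [246.0, 234.0]]
handle [313 152  13  73 931] [318.93662728 187.53813104]
[[ 0.49109848 -0.28974263  0.063     ]
 [ 0.55926766 -0.2757095   0.063     ]] 0.069598600358912 [ 0.52518307 -0.28272607  0.063     ] 0.2030212484075411
top 1 0 [75, 74, 75, 75, 125, 125, 144, 154, 151, 150, 144]
top -1 0 [72, 72, 73, 77, 71, 76, 144, 141, 133, 130, 128]
top 0 1 [74, 73, 78, 81, 63, 63, 35, 99, 142, 145, 144]
top 0 -1 [69, 69, 65, 67, 62, 100, 158, 158, 154, 154, 158]
scene 1 0 [74, 74, 73, 71, 49, 24, 22, 27, 21, 24, 42]
scene -1 0 [57, 54, 56, 55, 56, 67, 130, 130, 135, 141, 145]
scene 0 1 [66, 66, 64, 70, 75, 148, 155, 155, 154, 154, 156]
scene 0 -1 [78, 78, 79, 79, 78, 77, 138, 157, 155, 156, 155]
```

The lid reads 69.6 mm across the handle at seated height (70 mm given). It is centred to within 1 mm at matching yaw, and its edges agree from both fixed cameras.

```bash
python3 -c "
from workcell import *
print(finish_job())"
```

```text
the job is handed in; nothing more can be done
None
```

I laid the two copper-barrelled darts one in each lane, stood the squat stone in the well, seated the lid fully down at the expected height, and handed the job in at about 28 s of the 102 s allowed; no verdict came back, and nothing else was touched.

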